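# Open the inclined deburring barrel and load the pinion

## Task

Open the small green deburring tumbler: lift the loose lid straight out of the tilted barrel by its black knob without wrenching it, and set it down gently, flat and knob up, on a free patch of the bench top itself. Then load the short black pinion (not the taller black sleeve and not the bright pinion): lower it into the barrel, do not drop it in, and leave it lying inside. Leave the barrel open for the deburring stones that go in next, and do not push the other two parts about.

Things in the scene. Friction and masses are not known exactly. Their poses are not given: they have to be found in the camera images.
- tumbler: Green bench tumbler, bolted down. Origin: centre of its underside, on the bench; x axis level, from its front panel to its back. Base box x = -90 to 110, 170 wide, 54 mm high; all within 135 mm of the origin from above. A steel barrel leans out to the front, 32 degrees from vertical; a green bent sheet (splash guard) stands behind and over its mouth, up to 350 mm high.
- barrel: Barrel fixed to the tumbler, 151 mm across, 87 long. Origin: centre of its outer bottom; z: out of the mouth along its axis, 32 degrees from vertical, leaning to the front; x: up the slope to the splash guard; y level. Inner floor z = 12, rim z = 87 mm; inner radius 66 (floor) to 69 mm (rim). Guard: sheet round the axis at radius 102 mm, 49 degrees either side of +x, z = 37 to 217 mm.
- barrel_floor (a point): Centre of the barrel's inner floor (rubber-lined); axes as barrel.
- barrel_mouth (a point): Centre of the barrel's mouth, in the plane of the rim; axes as barrel.
- lid: Loose lid, 0.25 to 0.5 kg: aluminium plate 159 mm across, 5 thick, on a black rubber spigot 131 mm across, 12 deep, that hangs in the mouth with 3 mm play all round; nothing else holds it. Origin: centre of the spigot's underside; z: through the knob (the barrel's axis while on). Plate z = 12 to 17, knob to 52 mm. Set down level it stands on the spigot, origin at the surface.
- lid_knob: The lid's black knob, part of the lid. Origin: where it stands on the plate; z axis away from the plate. Round head 39 mm across from z = 15 to 29 mm, tapering below to a stem 21 mm across at z = 8 mm; top at z = 35 mm.
- knob_grip (a point): Point on the knob's axis to grip at, 22 mm above the lid's plate; axes as lid.
- pinion_dark: The part to load: short black pinion (toothed), standing on the bench, 58 mm diameter, 50 mm high, 0.6 kg. Origin: centre of its underside, z along its axis.
- sleeve_black: Bystander: taller black splined sleeve standing on the bench, 54 mm diameter, 78 mm high, origin at the centre of its underside.
- pinion_bright: Bystander: bright steel pinion with two toothed rims, standing on the bench, 66 mm diameter, 48 mm high, origin at the centre of its underside.

How it is judged (in metres and radians):
On the way, in this order (a step that is already met when the one before it is completed fails the run):
1. the lid is held by its knob, its spigot clear of the barrel's mouth (contact force between the fingers and lid_knob above 1 N and z of lid in the frame of barrel above 0.09 m), for 0.1 s.
2. the lid lies flat on the bench top, knob up, let go (height (world z) of lid between -0.004 and 0.004 m and angle between lid's own z axis and vertical below 0.08 rad and linear speed of lid below 0.03 m/s and contact force between the fingers and lid below 0.2 N), for 0.3 s.
At the end, for the whole second after the job is handed in: The lid stands still on the bench top itself, knob up, level within 4.6 degrees (underside within 4 mm of the bench); the short black pinion lies still inside the barrel, all of it below the rim, standing or on its side (all of step 2 and z of pinion_dark in the frame of barrel between 0 and 0.055 m and x of pinion_dark in the frame of barrel between -0.062 and 0.062 m and y of pinion_dark in the frame of barrel between -0.062 and 0.062 m and linear speed of pinion_dark below 0.03 m/s); the robot touches nothing.
It fails at once if the lid is dropped (faster than 0.6 m/s with no finger on it) (linear speed of lid above 0.6 m/s and contact force between the fingers and lid below 0.1 N).
It fails at once if the pinion is dropped (faster than 0.7 m/s with no finger on it) (linear speed of pinion_dark above 0.7 m/s and contact force between the fingers and pinion_dark below 0.1 N).
It fails at once if the lid is wrenched against the barrel (more than 40 N) (contact force between lid and barrel above 40 N).
It fails at once if the black sleeve is moved more than 30 mm (distance of sleeve_black from where it was at the start of the episode above 0.03 m).
It fails at once if the bright pinion is moved more than 30 mm (distance of pinion_bright from where it was at the start of the episode above 0.03 m).
It also fails if it takes over 64 s, if anything falls off the work surface, if the arm or the gripper's body presses on something with over 40 N, if the wrist force passes 120 N, or if a joint passes its speed limit or range.

## Robot

A 6-joint arm with a two-finger parallel gripper is mounted at the origin on a cart in front of the work surface, level with it; the furniture and walls round the work are solid. World frame = base frame: x ahead of the robot, y to its left, z up, the work surface at z = 0. Lengths are in mm, angles in rad, forces in N, time in s.
With the tool pointing down it reaches from about 350 to 975 mm from the base axis. Payload 7.1 kg.
Tool frame: the origin (TCP) lies at the very end of the fingers, on their centre line; the grasp point (between the pads) lies 19 mm behind it; z points along the fingers, y is the line along which they close (so a half turn about z gives the same grasp; the last joint's range is limited). The gripper opens to 88 mm and grips with 3 to 60 N. Pads are 20 mm wide; open, the fingers measure 115 mm over their backs; the gripper's body (75 mm by 178 mm) begins 61 mm behind the grasp point.
Start: joints at [1.249, 0.423, 1.63, -0, 1.089, -0.019], TCP at [186.339, 596.559, 188.975] pointing down, gripper open.
Joint ranges: [-3, 3], [-0.9, 2.11], [0.09, 2.58], [-1.31, 4.45], [0.11, 2.69], [-2.54, 2.54]. Speed limits (rad/s): [2.39, 2.39, 3.01, 3.14, 3.14, 3.14].

## Interface

Orientations are given as a rotation vector (axis times angle).
In Python, from workcell import ctrl, optics gives the robot as it stands.
- The arm moves only by the shell command python3 -m jog 'ROWS'. ROWS is JSON, a list of rows, each a list of 7 numbers: the shift along the tool's x, y, z in units of 40 mm (1.0 is 40 mm), then the turn, a rotation vector about the tool's x, y, z in units of 6 degrees (1.0 is 6 degrees), then the opening, from 0 (shut) to 1 (fully open). A call has 1 to 20 rows; each row shifts and turns the commanded pose from where the row before left it, along the tool's axes as they then stand; what a row does not reach is not made up. A row lasts 1/10 s, in which the tool goes at most 50 mm and 8.59 degrees, less where a joint would pass 70% of its speed; a pose out of reach is approached as far as the arm can. A call is refused whole if a number of a shift passes 1 or a number of a turn 1, either way. A call with a gripper value outside its range is refused whole. The fingers move at their own pace and stop on an object; the grip force is fixed at half the most. Time passes only in rows, so rows that do not move let the fingers close. It gives the time, the measured TCP pose, the force, the opening and the grip force at its end, in the units of the state.
- ctrl.get_obs(): the state, without advancing time (a new reading comes with each control period).
- optics.get_image(name): name is "scene" or "top" or "wrist"; returns the picture (384x512x3 uint8, red, green, blue); there is no depth.
- optics.camera_model(name): a dict with "fov_y" (degrees; the focal length in pixels is half the picture's height over the tangent of half this angle, whatever the lens; pixels are square), "cx", "cy" (the principal point, pixels), "view" (4x4, takes a point from world to camera coordinates); the wrist camera has in their place "hand_eye" (4x4, takes a point from camera to tool coordinates, whose origin is the TCP and whose axes are the flange's). Camera axes: x right, y up, looking along -z (the intrinsics and any distortion apply to the point x, -y, -z); pixel columns grow to the right and rows downward; lengths in mm; the calibration is good to about 2 mm. A picture is of the moment at which its call begins: read the wrist's pose just before it. camera_model takes no time and is no camera call.
- ctrl.close_job(): hands the job in; it is judged then, once.
Trained networks look in the newest picture that a camera, given by its name, has taken for a name from the list of things; names that differ only in an ending like _2 or _b are one class to them, and where a whole thing is asked for, a point or a joint stands for the part that bears it (a point fixed in the world has none). Each returns a list of dicts, best first, with "conf" (0 to 1); they miss things now and then, are a little off and sometimes report something else, mostly with a low value. They report only what shows in the picture. A call takes as long as a camera call.
- optics.masks_of(target, camera): "pixels" (384x512 bool, what is visible of it) and "extent" ([centre column, centre row, width, height] in pixels, round what is visible of it).
The state is a dict: "t": time; "qpos": joint angles; "qvel": joint speeds; "joint_torque": joint torques, N m; "ee_pos": TCP position; "orientation": TCP orientation; "ft_force": force on the tool from outside, world axes, zero at the start; "moment": the same for the moment, N m; "width": finger opening in mm; "grasp_force": force on a finger pad.
Only numpy, scipy, OpenCV 4.12 (cv2) and the standard library are available. Lean on these libraries where they do the work, as an engineer would, in place of code of your own. Each camera call takes 0.05 s, during which the arm holds its last target. There are 200 camera calls.

## Working session

There is one attempt and no reset: what is moved stays moved. The work goes in short steps, Python scripts to look and compute and a shell command to move; the robot and the scene stay as the last step left them, time stands still between calls to the robot, and variables do not carry over. Pictures are saved under pics/ and viewed, at most 10 in all, crops included, and the job is handed in when it is done.

```bash
mkdir -p pics; python3 - <<'E'
from workcell import ctrl, optics
import cv2,numpy as np
o=ctrl.get_obs();print(o)
for c in("scene","top"):
    m=optics.camera_model(c);print(c,{k:(np.round(v,4).tolist() if k=="view" else v) for k,v in m.items()})
    im=optics.get_image(c);cv2.imwrite(f"pics/{c}0.png",im[:,:,::-1])
    for t in("tumbler","barrel","lid","lid_knob","pinion_dark","sleeve_black","pinion_bright"):
        for r in optics.masks_of(t,c)[:2]: print(c,t,r["conf"],np.round(r["extent"],1),r["pixels"].sum())
print(optics.camera_model("wrist"))
a=cv2.imread("pics/scene0.png");b=cv2.imread("pics/top0.png")
cv2.imwrite("pics/both0.png",np.vstack([a,b])[:, :] if 0 else cv2.resize(np.hstack([a,b]),(800,300)))
E
```

```text
{'t': 0.0, 'qpos': array([ 1.24899201e+00,  4.23813346e-01,  1.63067106e+00,  1.25735246e-05,
        1.08860464e+00, -1.90192300e-02]), 'qvel': array([ 5.70911021e-04, -5.03561809e-04, -2.49371303e-05,  1.31623455e-04,
       -9.52212823e-04,  1.18641987e-03]), 'joint_torque': array([-1.31036966e-03, -5.44628584e+01, -2.73661476e+01,  6.45355205e-02,
        2.24915746e-02, -1.21996568e-04]), 'ee_pos': array([186.15661498, 596.00690811, 188.22634281]), 'orientation': array([-4.73767972e-01, -3.10539524e+00,  2.31333231e-03]), 'ft_force': array([0.3431186 , 0.92759995, 0.36071083]), 'moment': array([-0.0260793 , -0.02206085,  0.06439883]), 'grasp_force': 0.0, 'width': 87.78236203600544}
scene {'fov_y': 55.130723775054975, 'cx': 258.6307860987759, 'cy': 194.07916922123457, 'view': [[0.9015, -0.4327, 0.0101, -450.0637], [0.1971, 0.431, 0.8805, -325.2822], [-0.3854, -0.7918, 0.4739, -540.3861], [0.0, 0.0, 0.0, 1.0]]}
scene tumbler 0.58 [225.  168.9  94.  143.3] 5741
scene barrel 0.75 [217.2 151.2  76.8 110.2] 3140
scene barrel 0.38 [203.9 159.8  18.4  16.1] 202
scene lid 0.74 [208.  163
[... 697 characters left out ...]
2] 4121
top lid_knob 0.76 [187.1 233.1  18.   17. ] 264
top pinion_dark 0.69 [317.2 158.8  23.7  23.5] 444
top sleeve_black 0.68 [284.  185.9  23.3  26.1] 419
top pinion_bright 0.76 [325.5 219.   22.3  30.2] 548
top pinion_bright 0.19 [183.9 222.3 102.9  98.1] 1822
{'fov_y': 60.11688238924941, 'cx': 253.70761838381225, 'cy': 195.38222666083632, 'hand_eye': array([[ 9.81025622e-05,  9.51670211e-01,  3.07121798e-01,
         8.70394237e+01],
       [ 9.99999960e-01, -1.24377196e-05, -2.80885146e-04,
        -3.27864958e-01],
       [-2.63490131e-04,  3.07121814e-01, -9.51670175e-01,
        -1.95497520e+02],
       [ 0.00000000e+00,  0.00000000e+00,  0.00000000e+00,
         1.00000000e+00]])}
```

```bash
python3 - <<'E'
import cv2
a=cv2.imread("pics/scene0.png")
cv2.imwrite("pics/s1.png",cv2.resize(a,(800,600)))
b=cv2.imread("pics/top0.png")
cv2.imwrite("pics/t1.png",cv2.resize(b,(800,600)))
E
```

```text
(no output)
```

View pics/s1.png

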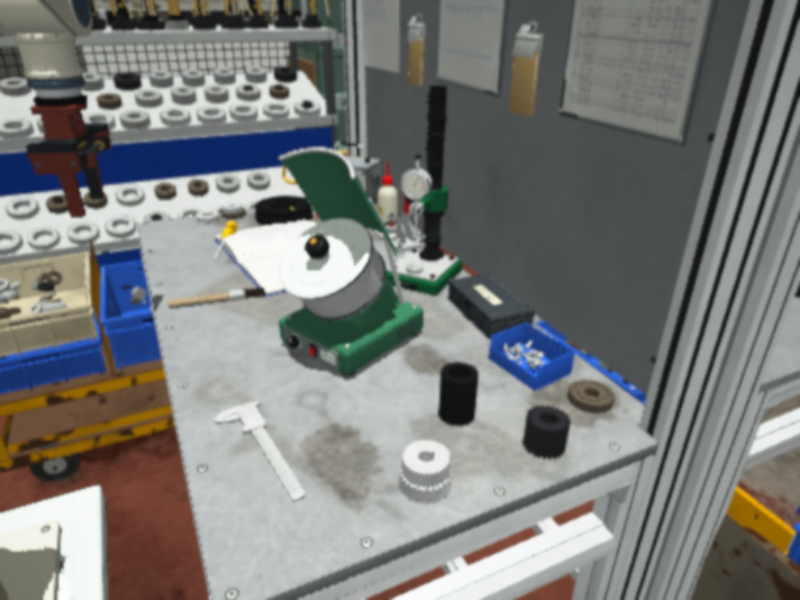

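View pics/t1.png

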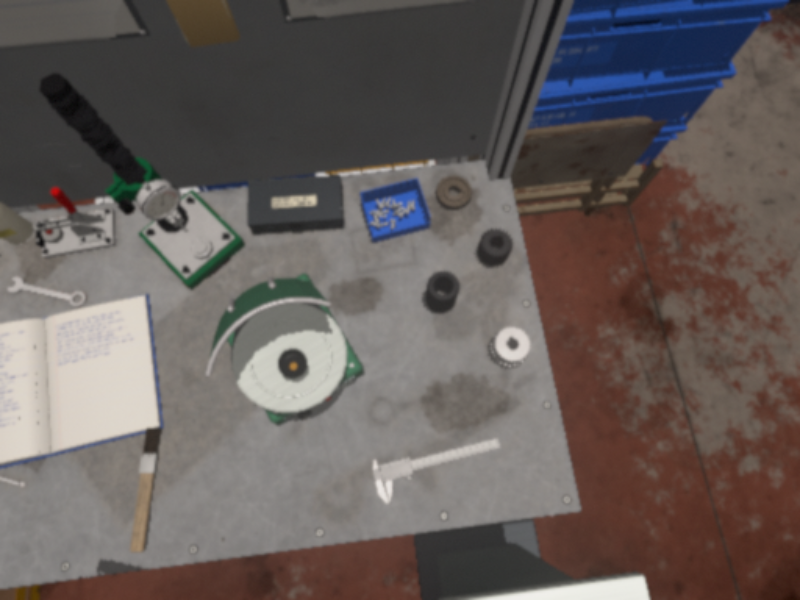

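The scene view shows the lidded tumbler at about (208,164) in 512-px coordinates, leaning toward the camera's lower left. The sleeve is at (295,254), the dark pinion at (351,278) and the bright pinion at (273,302). In the top view, the bench in front of and to the right of the tumbler is free apart from the caliper. Next I'll fit the poses.

```bash
cat > h.py <<'E'
from workcell import ctrl, optics
import cv2,numpy as np
from scipy.optimize import minimize
from scipy.spatial.transform import Rotation as R
def cam(c):
    m=optics.camera_model(c);f=192/np.tan(np.radians(m["fov_y"]/2))
    if c=="wrist":
        o=ctrl.get_obs();T=np.eye(4);T[:3,:3]=R.from_rotvec(o["orientation"]).as_matrix();T[:3,3]=o["ee_pos"]
        V=np.linalg.inv(T@m["hand_eye"])
    else: V=np.array(m["view"])
    return V,f,m["cx"],m["cy"]
def proj(C,P):
    V,f,cx,cy=C;q=np.atleast_2d(P)@V[:3,:3].T+V[:3,3]
    return np.c_[cx+f*q[:,0]/-q[:,2],cy+f*-q[:,1]/-q[:,2]]
def cyl(r,z0,z1,r1=None):
    a=np.linspace(0,2*np.pi,60,endpoint=False);r1=r if r1 is None else r1
    return np.vstack([np.c_[s*np.cos(a),s*np.sin(a),0*a+z] for s,z in((r,z0),(r1,z1))])
def fill(C,bodies):
    im=np.zeros((384*4,512*4),np.uint8)
    for b in bodies:
        h=cv2.convexHull((proj(C,b)*4+1.5).astype(np.float32)).round().astype(np.int32);cv2.fillPoly(im,[h],255)
    return cv2.resize(im,(512,384),interpolation=cv2.INTER_AREA)/255.
def iou(a,b): return np.minimum(a,b).sum()/np.maximum(a,b).sum()
def fit(fn,views,x0,step):
    cost=lambda p:-sum(iou(fill(C,fn(p)),M) for C,M in views)/len(views)
    s=np.vstack([x0]+[np.array(x0)+d for d in np.diag(step)])
    r=minimize(cost,x0,method="Nelder-Mead",options=dict(initial_simplex=s,xatol=.05,fatol=1e-5,maxiter=600))
    return r.x,-r.fun
def Rb(yaw,tilt=np.radians(32)):  # barrel/lid axes; yaw of tumbler x
    return R.from_euler("z",yaw).as_matrix()@R.from_euler("y",-tilt).as_matrix()
LID=[cyl(79.5,12,17),cyl(10.5,17,25),cyl(19.5,32,46),cyl(19.5,46,52,10)]
def lidf(p): 
    M=Rb(p[3]);return [b@M.T+p[:3] for b in LID]
def mask(t,c): return optics.masks_of(t,c)[0]["pixels"].astype(float)
def tri(px):
    A=[];b=[]
    for C,(u,v) in px:
        V,f,cx,cy=C;d=V[:3,:3].T@np.array([(u-cx)/f,-(v-cy)/f,-1]);d/=np.linalg.norm(d)
        o=-V[:3,:3].T@V[:3,3];P=np.eye(3)-np.outer(d,d);A.append(P);b.append(P@o)
    return np.linalg.lstsq(np.vstack(A),np.hstack(b),rcond=None)[0]
E
python3 - <<'E'
from h import *
S,T=cam("scene"),cam("top")
ms={}
for c in("scene","top"):
    optics.get_image(c)
    for t in("lid","lid_knob","pinion_dark","sleeve_black","pinion_bright"): ms[t,c]=mask(t,c)
np.savez("m.npz",**{k[0]+"-"+k[1]:v for k,v in ms.items()})
cen=lambda m:(np.argwhere(m).mean(0)[::-1])
k=tri([(S,cen(ms["lid_knob","scene"])),(T,cen(ms["lid_knob","top"]))]);print("knob",k)
for n,(r,h) in dict(pinion_dark=(29,50),sleeve_black=(27,78),pinion_bright=(33,48)).items():
    x0=tri([(S,cen(ms[n,"scene"])),(T,cen(ms[n,"top"]))])
    print(n,x0,fit(lambda p:[cyl(r,0,h)+[p[0],p[1],0]],[(S,ms[n,"scene"]),(T,ms[n,"top"])],x0[:2],[8,8]))
best=None
for yaw in np.arange(-1.5,1.6,.5):
    p0=np.r_[k-Rb(yaw)@[0,0,40],yaw]
    U=[(S,np.maximum(ms["lid","scene"],ms["lid_knob","scene"])),(T,np.maximum(ms["lid","top"],ms["lid_knob","top"]))]
    r=fit(lidf,U,p0,[8,8,8,.3]);print(yaw,r)
    for C,M in U: print(iou(fill(C,lidf(r[0])),M),end=" ")
E
```

```text
knob [500.55581794 319.87170377 198.89886453]
pinion_dark [702.31199971 -23.00812313  23.85692635] (array([701.96609059, -22.42372295]), np.float64(0.9029325637386495))
sleeve_black [625.51718497  85.91275669  39.43813742] (array([624.70109248,  86.34286428]), np.float64(0.9477385922409494))
pinion_bright [518.67779589 -16.5648627   20.53226336] (array([518.68568898, -16.56810877]), np.float64(0.8825807934197063))
-1.5 (array([510.30710593, 312.46376161, 183.41434166,  -1.64560516]), np.float64(0.5514197898958041))
0.3318547424865593 0.770984837305049 -1.0 (array([5.18988142e+02, 3.27980774e+02, 1.67796863e+02, 3.54033371e-01]), np.float64(0.9684273877931484))
0.9652630523113092 0.9715917232749878 -0.5 (array([5.18999685e+02, 3.27926560e+02, 1.67598620e+02, 3.54797652e-01]), np.float64(0.9683888183303464))
0.9649571943249291 0.9718204423357637 0.0 (array([5.18971380e+02, 3.28025286e+02, 1.67788129e+02, 3.59528832e-01]), np.float64(0.9682380973518565))
0.9652705622568333 0.9712056324468796 0.5 (array([5.19036700e+02, 3.28201533e+02, 1.67506917e+02, 3.54898031e-01]), np.float64(0.9684676514377378))
0.9652919903916375 0.9716433124838382 1.0 (array([5.19033570e+02, 3.28172585e+02, 1.67628183e+02, 3.54919529e-01]), np.float64(0.9684156185830867))
0.9651879246823352 0.9716433124838382 1.5 (array([5.19107431e+02, 3.28301903e+02, 1.67444448e+02, 3.56310338e-01]), np.float64(0.9684626357992387))
0.9655288277162651 0.9713964438822125
```

```bash
cat >> h.py <<'E'
LIDP=np.array([519,328.1,167.6]);YAW=.355
RB=Rb(YAW);AX=RB[:,2];BAR=LIDP-75*AX
def here():
    o=ctrl.get_obs();return np.array(o["ee_pos"]),R.from_rotvec(o["orientation"])
def trans(t,r=None):
    p,q=here();q=r or q;print("shift units",np.round(q.inv().apply(np.array(t)-p)/40,3))
def turn(r):
    p,q=here();v=(q.inv()*r).as_rotvec();print("turn units",np.round(np.degrees(v)/6,3))
def tiltgrip(s): # tool z=-AX, tool y=s*barrel y
    y=s*RB[:,1];z=-AX;return R.from_matrix(np.c_[np.cross(y,z),y,z])
E
python3 - <<'E'
from h import *
p,q=here();print(np.round(q.as_matrix(),3))
print(AX,BAR, LIDP+AX*140)
trans(LIDP+AX*140)
for s in(1,-1): turn(tiltgrip(s));print(np.round(tiltgrip(s).as_matrix(),2))
E
```

```text
[[-0.954  0.298 -0.   ]
 [ 0.298  0.954 -0.   ]
 [ 0.    -0.    -1.   ]]
[-0.49687694 -0.18419483  0.8480481 ] [556.26577031 341.9146123  103.99639279] [449.43722875 302.31272372 286.32673346]
shift units [-8.472 -5.06  -2.434]
turn units [-1.754 -5.138 -6.116]
[[-0.8  -0.35  0.5 ]
 [-0.29  0.94  0.18]
 [-0.53 -0.   -0.85]]
turn units [-6.578  2.245 22.94 ]
[[ 0.8   0.35  0.5 ]
 [ 0.29 -0.94  0.18]
 [ 0.53  0.   -0.85]]
```

```bash
python3 -m jog '[[0,0,-0.6,0,0,0,1],[-0.85,-0.5,-0.2,0,0,0,1],[-0.85,-0.5,-0.2,0,0,0,1],[-0.85,-0.5,-0.2,0,0,0,1],[-0.85,-0.5,-0.2,0,0,0,1],[-0.85,-0.5,-0.2,0,0,0,1],[-0.85,-0.5,-0.2,0,0,0,1],[-0.85,-0.5,-0.2,0,0,0,1],[-0.85,-0.5,-0.2,0,0,0,1],[-0.85,-0.5,-0.2,0,0,0,1],[-0.82,-0.5,-0.03,0,0,0,1]]' && python3 -m jog '[[0,0,0,-0.25,-0.734,-0.874,1],[0,0,0,-0.25,-0.734,-0.874,1],[0,0,0,-0.25,-0.734,-0.874,1],[0,0,0,-0.25,-0.734,-0.874,1],[0,0,0,-0.25,-0.734,-0.874,1],[0,0,0,-0.25,-0.734,-0.874,1],[0,0,0,-0.25,-0.734,-0.874,1],[0,0,0,0,0,0,1],[0,0,0,0,0,0,1],[0,0,0,0,0,0,1]]'
python3 - <<'E'
from h import *
print(ctrl.get_obs())
turn(tiltgrip(1));trans(LIDP+AX*140)
C=cam("wrist");im=optics.get_image("wrist")
ml=mask("lid","wrist");mk=mask("lid_knob","wrist")
U=np.maximum(ml,mk);np.savez("w.npz",l=ml,k=mk)
print(ml.sum(),mk.sum(),iou(fill(C,lidf(np.r_[LIDP,YAW])),U))
m=np.load("m.npz")
V=[(C,U)]+[(cam(c),np.maximum(m["lid-"+c],m["lid_knob-"+c])) for c in("scene","top")]
print(fit(lidf,V,np.r_[LIDP,YAW],[4,4,4,.1]),fit(lidf,V[:1],np.r_[LIDP,YAW],[4,4,4,.1]))
f=fill(C,lidf(np.r_[LIDP,YAW]));e=cv2.Canny((f*255).astype(np.uint8),50,150)
b=im[:,:,::-1].copy();b[e>0]=(0,0,255);cv2.imwrite("pics/w1.png",b)
E
```

```text
t: 2.5
ee_pos: [451.6, 303.6, 287.5]
orientation: [0.474, 3.104, 0.002]
ft_force: [0.2, 0.3, 0.1]
width: 87.8
grasp_force: 0.0
t: 3.5
ee_pos: [451.0, 305.3, 287.1]
orientation: [-0.455, 2.548, 0.131]
ft_force: [0.4, 0.2, -0.0]
width: 87.8
grasp_force: 0.0
{'t': 3.5, 'qpos': array([ 0.68019046, -0.03717471,  2.09865227, -0.32037136,  0.56888247,
       -1.01791753]), 'qvel': array([ 0.00093208,  0.00688419, -0.00249697, -0.00471329, -0.01013164,
       -0.00459682]), 'joint_torque': array([ 4.26198228e-02, -2.69638628e+01, -2.85391474e+01, -5.68191223e-01,
       -1.65083483e+00, -4.31741382e-04]), 'ee_pos': array([451.03849772, 305.26657624, 287.11284031]), 'orientation': array([-0.45465889,  2.54840615,  0.13136054]), 'ft_force': array([ 0.39466024,  0.17079101, -0.01759991]), 'moment': array([-0.00743283,  0.22774516, -0.06246347]), 'grasp_force': 0.0, 'width': 87.76480278170058}
turn units [-0.003  0.001 -0.017]
shift units [ 0.064 -0.055 -0.017]
19610.0 1431.0 0.9673564819811425
(array([5.18434865e+02, 3.28497360e+02, 1.66478810e+02, 3.57576883e-01]), np.float64(0.9717048303041366)) (array([5.18202135e+02, 3.28629223e+02, 1.65796993e+02, 4.44300561e-01]), np.float64(0.9900007560112843))
```

View pics/w1.png

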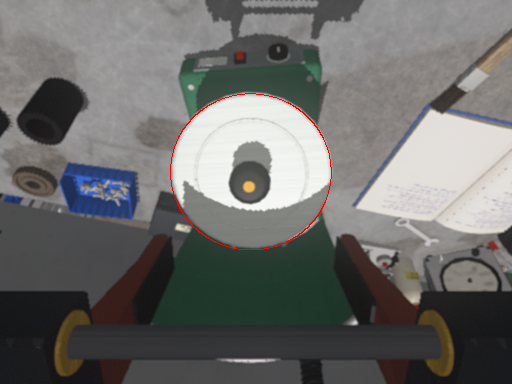

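The red model outline lies on the lid edge at about (250,170), and the knob is at (249,183), so the pose fit holds. I'll approach along the axis.

```bash
sed -i 's/^LIDP=.*/LIDP=np.array([518.5,328.4,166.6]);YAW=.355/' h.py; python3 - <<'E'
from h import *
trans(LIDP+AX*23);trans(LIDP+AX*140)
E
```

```text
shift units [ 0.073 -0.041  2.917]
shift units [ 0.073 -0.042 -0.008]
```

```bash
python3 -m jog '[[0.07,-0.04,0.4,0,0,0,1],[0,0,0.4,0,0,0,1],[0,0,0.4,0,0,0,1],[0,0,0.4,0,0,0,1],[0,0,0.4,0,0,0,1],[0,0,0.4,0,0,0,1],[0,0,0.25,0,0,0,1],[0,0,0.2,0,0,0,1],[0,0,0.07,0,0,0,1],[0,0,0,0,0,0,1],[0,0,0,0,0,0,1]]'
python3 - <<'E'
from h import *
trans(LIDP+AX*23)
E
```

```text
t: 4.75
ee_pos: [506.5, 323.9, 186.1]
orientation: [-0.457, 2.548, 0.131]
ft_force: [-0.4, 0.7, -0.5]
width: 87.9
grasp_force: 0.0
shift units [-0.013  0.002  0.009]
```

```bash
python3 -m jog '[[0,0,0,0,0,0,0.7],[0,0,0,0,0,0,0.55],[0,0,0,0,0,0,0.5],[0,0,0,0,0,0,0.45],[0,0,0,0,0,0,0.4],[0,0,0,0,0,0,0.3],[0,0,0,0,0,0,0.2],[0,0,0,0,0,0,0.1],[0,0,0,0,0,0,0],[0,0,0,0,0,0,0],[0,0,0,0,0,0,0],[0,0,0,0,0,0,0],[0,0,0,0,0,0,0],[0,0,0,0,0,0,0],[0,0,0,0,0,0,0]]'
```

```text
t: 6.25
ee_pos: [506.5, 323.8, 185.6]
orientation: [-0.457, 2.548, 0.131]
ft_force: [-0.9, 1.2, 1.0]
width: 0.3
grasp_force: 0.0
```

```bash
python3 - <<'E'
from h import *
W=cam("wrist")
b=optics.get_image("wrist")[:,:,::-1];s=optics.get_image("scene")[:,:,::-1]
s=cv2.resize(s[80:260,130:330],(512,461))[:384]
cv2.imwrite("pics/w2.png",cv2.resize(np.hstack([b,s]),(800,300)))
E
```

```text
(no output)
```

View pics/w2.png

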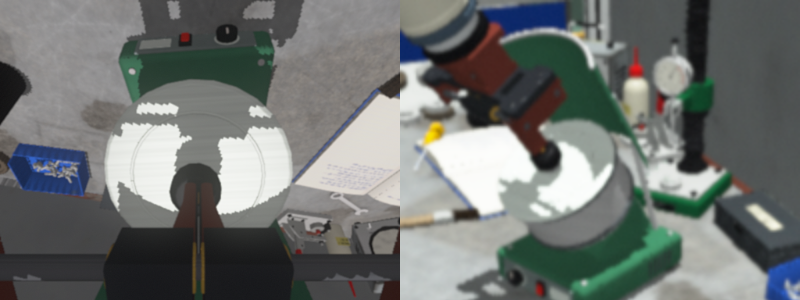

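The left half shows the closed fingertips ending over the knob at about (253,235) in original pixels. They have not gripped it. I'll check the projected TCP and refit the lid.

```bash
python3 - <<'E'
from h import *
C=cam("wrist")
p,q=here()
print("tcp px",proj(C,p),"grasp px",proj(C,q.apply([0,0,-19])+p),"knob top/head/base",proj(C,[LIDP+AX*z for z in(52,39,17)]))
b=cv2.imread("pics/w2.png")
V=[]
for c in("wrist","scene","top"):
    if c!="wrist": optics.get_image(c)
    l=mask("lid",c);k=mask("lid_knob",c);V.append((cam(c),np.maximum(l,k)))
    ys,xs=np.nonzero(k);print(c,l.sum(),k.sum(),xs.mean(),ys.mean(),xs.min(),xs.max(),ys.min(),ys.max(),iou(fill(V[-1][0],lidf(np.r_[LIDP,YAW])),V[-1][1]))
im=optics.get_image("wrist")[:,:,::-1].copy()
f=fill(C,lidf(np.r_[LIDP,YAW])[:1]);e=cv2.Canny((f*255).astype(np.uint8),50,150);im[e>0]=(0,0,255)
f=fill(C,lidf(np.r_[LIDP,YAW])[1:]);e=cv2.Canny((f*255).astype(np.uint8),50,150);im[e>0]=(255,0,255)
cv2.circle(im,tuple(proj(C,p)[0].astype(int)),3,(255,255,0),1)
cv2.imwrite("pics/w3.png",cv2.resize(im[100:320,120:400],(800,600)))
E
```

```text
tcp px [[252.04818054 229.65018913]] grasp px [[251.89736022 242.72088841]] knob top/head/base [[252.0322409  251.97784982]
 [252.13999393 241.78448348]
 [252.29468572 227.1507421 ]]
wrist 35675.0 1936.0 247.3305785123967 232.24328512396696 216 282 209 268 0.8218187024253801
scene 2064.0 183.0 203.54098360655738 158.95081967213116 195 210 150 166 0.9231620993111559
top 2611.0 134.0 185.47761194029852 227.90298507462686 178 195 223 235 0.6222272838935632
```

View pics/w3.png

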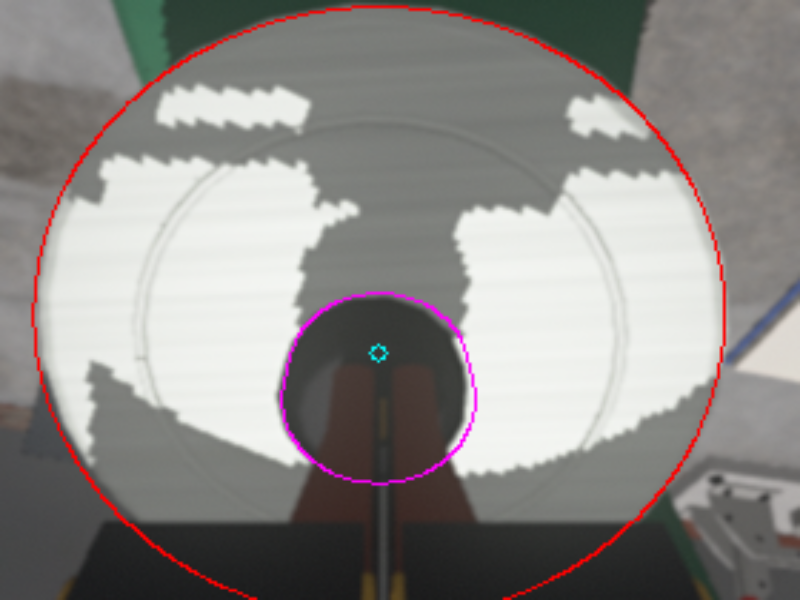

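```bash
python3 - <<'E'
from h import *
C=cam("wrist");p,q=here()
for y in(0,10,44,57.5):
  for x in(10,0,-10):
    print(y,x,[np.round(proj(C,q.apply([x,y,z])+p)[0]).tolist() for z in(0,-19,-30,-40)])
E
```

```text
0 10 [[252.0, 215.0], [252.0, 227.0], [252.0, 235.0], [252.0, 243.0]]
0 0 [[252.0, 230.0], [252.0, 243.0], [252.0, 251.0], [252.0, 260.0]]
0 -10 [[252.0, 244.0], [252.0, 258.0], [252.0, 267.0], [252.0, 277.0]]
10 10 [[268.0, 215.0], [269.0, 227.0], [270.0, 235.0], [271.0, 243.0]]
10 0 [[268.0, 230.0], [269.0, 243.0], [270.0, 251.0], [271.0, 260.0]]
10 -10 [[267.0, 244.0], [269.0, 258.0], [269.0, 267.0], [270.0, 277.0]]
44 10 [[321.0, 215.0], [328.0, 227.0], [332.0, 235.0], [336.0, 243.0]]
44 0 [[320.0, 230.0], [327.0, 243.0], [331.0, 251.0], [335.0, 260.0]]
44 -10 [[319.0, 244.0], [325.0, 258.0], [329.0, 267.0], [333.0, 277.0]]
57.5 10 [[343.0, 215.0], [351.0, 227.0], [357.0, 235.0], [362.0, 243.0]]
57.5 0 [[341.0, 230.0], [349.0, 243.0], [355.0, 251.0], [360.0, 260.0]]
57.5 -10 [[340.0, 244.0], [348.0, 258.0], [353.0, 267.0], [359.0, 277.0]]
```

```bash
python3 -m jog '[[0,0,0,0,0,0,0.3],[0,0,0,0,0,0,0.4],[0,0,0,0,0,0,0.4],[0,0,0,0,0,0,0.4],[0,0,0,0,0,0,0.4]]'; python3 - <<'E'
from h import *
im=optics.get_image("wrist")[:,:,::-1]
s=optics.get_image("scene")[:,:,::-1]
cv2.imwrite("pics/w4.png",np.hstack([cv2.resize(im[170:384,140:370],(400,372)),cv2.resize(s[110:203,150:250],(400,372),interpolation=cv2.INTER_CUBIC)]))
E
```

```text
t: 7.3
ee_pos: [506.5, 323.8, 185.6]
orientation: [-0.458, 2.548, 0.131]
ft_force: [0.4, 0.3, -0.3]
width: 34.1
grasp_force: 0.0
```

View pics/w4.png

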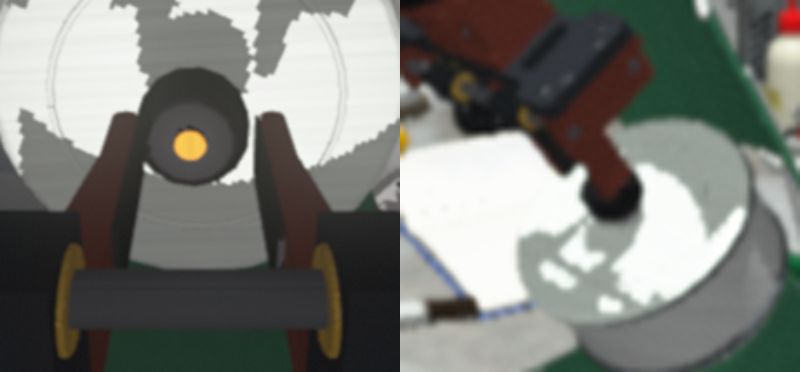

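```bash
python3 - <<'E'
from h import *
p,q=here();S=cam("scene")
for z in(0,-15,-30,-45): print(z,[np.round((proj(S,q.apply([x,y,z])+p)[0]-[150,110])*4+[400,0]).tolist() for x,y in((10,-17),(10,-30),(-10,-17),(-10,-30),(10,17),(10,30))])
print([np.round((proj(S,LIDP+AX*z)[0]-[150,110])*4+[400,0]).tolist() for z in (17,32,46,52)])
E
```

```text
0 [[627.0, 230.0], [641.0, 236.0], [648.0, 206.0], [662.0, 212.0], [593.0, 214.0], [580.0, 208.0]]
-15 [[616.0, 214.0], [629.0, 221.0], [637.0, 190.0], [651.0, 196.0], [581.0, 199.0], [568.0, 193.0]]
-30 [[604.0, 198.0], [618.0, 205.0], [625.0, 174.0], [639.0, 180.0], [569.0, 183.0], [556.0, 177.0]]
-45 [[591.0, 182.0], [605.0, 188.0], [613.0, 157.0], [627.0, 163.0], [556.0, 166.0], [543.0, 161.0]]
[[625.0, 215.0], [614.0, 200.0], [603.0, 185.0], [598.0, 178.0]]
```

```bash
python3 -m jog '[[0,0,-0.1,0,0,0,0.6],[0,0,0,0,0,0,0.8],[0,0,0,0,0,0,1],[0,0,0,0,0,0,1],[0,0,0,0,0,0,1],[0,0,0,0,0,0,1],[0,0,0,0,0,0,1],[0,0,0,0,0,0,1]]'
```

```text
t: 8.2
ee_pos: [504.4, 323.0, 189.0]
orientation: [-0.458, 2.548, 0.13]
ft_force: [-0.5, -0.5, -0.1]
width: 87.5
grasp_force: 0.0
```

Both cameras show the real fingertips about 30 mm short of the reported TCP, which explains the closing above the knob. I'll allow for that offset from here on and descend gently.

```bash
echo 'OFF=30 # real fingertips lie OFF mm behind the reported TCP' >> h.py; python3 -m jog '[[0,0,0.2,0,0,0,1],[0,0,0.2,0,0,0,1],[0,0,0.1,0,0,0,1],[0,0,0.1,0,0,0,1],[0,0,0,0,0,0,1],[0,0,0,0,0,0,1]]'; python3 -m jog '[[0,0,0.1,0,0,0,1],[0,0,0.05,0,0,0,1],[0,0,0.05,0,0,0,1],[0,0,0.05,0,0,0,1],[0,0,0,0,0,0,1],[0,0,0,0,0,0,1]]';python3 - <<'E'
from h import *
trans(LIDP-AX*7)
E
```

```text
t: 8.8
ee_pos: [516.4, 327.4, 168.5]
orientation: [-0.458, 2.548, 0.13]
ft_force: [0.2, 0.1, -0.3]
width: 87.9
grasp_force: 0.0
t: 9.4
ee_pos: [521.4, 329.3, 160.1]
orientation: [-0.458, 2.548, 0.131]
ft_force: [-0.5, -0.1, 0.2]
width: 87.8
grasp_force: 0.0
shift units [-0.022  0.004 -0.001]
```

```bash
python3 -m jog '[[0,0,0,0,0,0,0.7],[0,0,0,0,0,0,0.55],[0,0,0,0,0,0,0.5],[0,0,0,0,0,0,0.47],[0,0,0,0,0,0,0.45],[0,0,0,0,0,0,0.4],[0,0,0,0,0,0,0.35],[0,0,0,0,0,0,0.2],[0,0,0,0,0,0,0],[0,0,0,0,0,0,0]]'
```

```text
t: 10.4
ee_pos: [521.5, 329.2, 160.3]
orientation: [-0.457, 2.548, 0.13]
ft_force: [2.1, -2.8, 1.0]
width: 37.2
grasp_force: 30.0
```

```bash
python3 -m jog '[[0,0,-0.05,0,0,0,0],[0,0,-0.05,0,0,0,0],[0,0,-0.1,0,0,0,0],[0,0,-0.1,0,0,0,0],[0,0,-0.1,0,0,0,0],[0,0,-0.1,0,0,0,0]]'; python3 -m jog '[[0,0,-0.2,0,0,0,0],[0,0,-0.3,0,0,0,0],[0,0,-0.3,0,0,0,0],[0,0,-0.3,0,0,0,0],[0,0,-0.3,0,0,0,0],[0,0,-0.4,0,0,0,0],[0,0,-0.4,0,0,0,0],[0,0,-0.3,0,0,0,0],[0,0,0,0,0,0,0],[0,0,0,0,0,0,0]]'
```

```text
t: 11.0
ee_pos: [510.7, 325.4, 177.1]
orientation: [-0.458, 2.549, 0.13]
ft_force: [-0.2, -0.2, -4.9]
width: 37.6
grasp_force: 30.0
t: 12.0
ee_pos: [461.7, 307.3, 262.3]
orientation: [-0.457, 2.547, 0.131]
ft_force: [-0.2, -0.1, -5.6]
width: 37.3
grasp_force: 30.0
```

```bash
python3 - <<'E'
from h import *
V,f,cx,cy=cam("top")
o=-V[:3,:3].T@V[:3,3]
for n,u,v in [("calL",372,462),("calB",385,502),("calTip",500,440),("calmid",410,460),("hamTop",152,430),("hamHead",148,465),("hamBot",140,550),("edge",320,533),("edge",190,550),("edge",445,517),("tumFront",275,420),("tumR",362,370),("thing",120,565),("book",160,425)]:
    d=V[:3,:3].T@np.array([(u*.64-cx)/f,-(v*.64-cy)/f,-1]);print(n,np.round((o-d*o[2]/d[2])[:2]))
c,s=np.cos(YAW),np.sin(YAW)
print(ctrl.get_obs()["qpos"])
E
```

```text
calL [364. 236.]
calB [301. 222.]
calTip [373.  23.]
calmid [360. 174.]
hamTop [460. 595.]
hamHead [405. 600.]
hamBot [278. 611.]
edge [268. 329.]
edge [269. 533.]
edge [267. 131.]
tumFront [451. 390.]
tumR [517. 237.]
thing [261. 641.]
book [467. 582.]
[ 0.66649762  0.01564616  2.1119665  -0.34467916  0.50181711 -0.99981492]
```

```bash
python3 - <<'E'
from h import *
p,q=here();i=q.inv().as_matrix()
print(np.round(i@[-72,0,0]/40,3),np.round(i@[-25,148,-42]/40,3))
d=R.from_rotvec(np.cross(q.apply([0,0,1]),[0,0,-1])/np.linalg.norm(np.cross(q.apply([0,0,1]),[0,0,-1]))*np.arccos(-q.apply([0,0,1])[2]))
turn(d*q)
E
```

```text
[ 1.43   0.626 -0.895] [-0.038  3.686  1.262]
turn units [-2.00e-03  5.34e+00  0.00e+00]
```

```bash
python3 -m jog '[[0.24,0.1,-0.15,0,0,0,0],[0.48,0.21,-0.3,0,0,0,0],[0.48,0.21,-0.3,0,0,0,0],[0.23,0.31,-0.05,0,0,0,0],[0,0.5,0.17,0,0,0,0],[0,0.5,0.17,0,0,0,0],[0,0.5,0.17,0,0,0,0],[0,0.5,0.17,0,0,0,0],[0,0.5,0.17,0,0,0,0],[-0.03,0.5,0.17,0,0,0,0],[0,0.3,0.1,0,0,0,0],[0,0.18,0.05,0,0,0,0],[0,0,0,0,0.34,0,0],[0,0,0,0,0.8,0,0],[0,0,0,0,0.9,0,0],[0,0,0,0,0.9,0,0],[0,0,0,0,0.9,0,0],[0,0,0,0,0.8,0,0],[0,0,0,0,0.7,0,0],[0,0,0,0,0,0,0]]'; python3 -m jog '[[0,0,0,0,0,0,0],[0,0,0,0,0,0,0]]'
python3 - <<'E'
from h import *
p,q=here();print(q.as_matrix()[:,2]);print(ctrl.get_obs()["qpos"]);trans([365,455,-7])
# check lid level
W=cam("wrist");im=optics.get_image("wrist")[:,:,::-1];cv2.imwrite("pics/w5.png",im)
E
```

```text
t: 14.0
ee_pos: [366.8, 455.3, 219.5]
orientation: [0.552, -3.093, 0.0]
ft_force: [-0.2, -0.4, -4.2]
width: 37.6
grasp_force: 30.0
t: 14.2
ee_pos: [364.0, 454.4, 219.3]
orientation: [0.555, -3.092, 0.002]
ft_force: [-0.3, 0.5, -5.0]
width: 37.4
grasp_force: 30.0
[ 1.35470132e-04 -1.13429240e-03 -9.99999348e-01]
[ 8.75446311e-01  3.27335765e-01  1.69905203e+00 -9.24707772e-04
  1.11598918e+00 -1.05031173e+00]
shift units [-0.03   0.012  5.658]
```

View pics/w5.png

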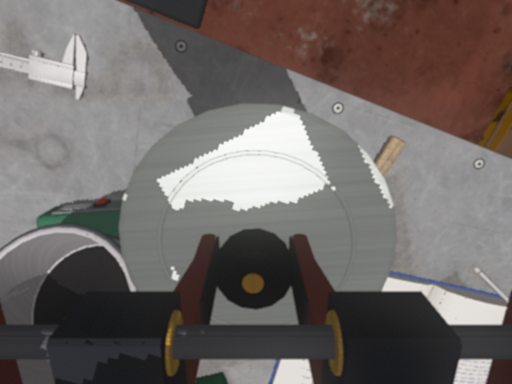

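The lid hangs roughly level in the grip at (255,230). The open barrel shows at lower left, and the bench below the lid is clear. Lowering now.

```bash
python3 -m jog '[[0,0,0.2,0,0,0,0],[0,0,0.4,0,0,0,0],[0,0,0.4,0,0,0,0],[0,0,0.4,0,0,0,0],[0,0,0.4,0,0,0,0],[0,0,0.4,0,0,0,0],[0,0,0.4,0,0,0,0],[0,0,0.4,0,0,0,0],[0,0,0.4,0,0,0,0],[0,0,0.4,0,0,0,0],[0,0,0.4,0,0,0,0],[0,0,0.4,0,0,0,0],[0,0,0.3,0,0,0,0],[0,0,0.2,0,0,0,0],[0,0,0.1,0,0,0,0],[0,0,0,0,0,0,0]]'
python3 -m jog '[[0,0,0.1,0,0,0,0],[0,0,0.05,0,0,0,0],[0,0,0.05,0,0,0,0],[0,0,0.05,0,0,0,0],[0,0,0,0,0,0,0]]'
```

```text
t: 15.85
ee_pos: [364.4, 454.9, 11.3]
orientation: [0.555, -3.091, 0.001]
ft_force: [-0.5, 0.5, -4.1]
width: 37.3
grasp_force: 30.0
t: 16.35
ee_pos: [364.4, 454.8, 1.5]
orientation: [0.555, -3.091, 0.001]
ft_force: [-0.9, -0.2, -4.5]
width: 37.2
grasp_force: 30.0
```

```bash
python3 -m jog '[[0,0,0.05,0,0,0,0],[0,0,0.05,0,0,0,0],[0,0,0,0,0,0,0]]';python3 -m jog '[[0,0,0.05,0,0,0,0],[0,0,0,0,0,0,0]]';python3 -m jog '[[0,0,0.04,0,0,0,0],[0,0,0,0,0,0,0]]'
```

```text
t: 16.65
ee_pos: [364.3, 454.7, -2.6]
orientation: [0.555, -3.091, 0.001]
ft_force: [-0.1, -0.2, -5.0]
width: 37.5
grasp_force: 30.0
t: 16.85
ee_pos: [364.4, 454.8, -4.6]
orientation: [0.555, -3.091, 0.001]
ft_force: [0.7, -0.6, -4.5]
width: 37.4
grasp_force: 30.0
t: 17.05
ee_pos: [364.4, 454.8, -6.1]
orientation: [0.555, -3.091, 0.001]
ft_force: [-0.7, 0.3, -4.3]
width: 37.2
grasp_force: 30.0
```

```bash
python3 -m jog '[[0,0,0.04,0,0,0,0],[0,0,0,0,0,0,0]]';python3 -m jog '[[0,0,0.03,0,0,0,0],[0,0,0,0,0,0,0]]'
```

```text
t: 17.25
ee_pos: [364.7, 455.4, -7.0]
orientation: [0.555, -3.092, -0.0]
ft_force: [-1.4, 0.7, 1.8]
width: 37.5
grasp_force: 30.0
t: 17.45
ee_pos: [364.9, 455.9, -7.9]
orientation: [-0.555, 3.092, 0.001]
ft_force: [-2.2, 1.1, 5.9]
width: 37.3
grasp_force: 30.0
```

```bash
python3 -m jog '[[0,0,0,0,0,0,0.45],[0,0,0,0,0,0,0.5],[0,0,0,0,0,0,0.6],[0,0,0,0,0,0,0.8],[0,0,0,0,0,0,1],[0,0,0,0,0,0,1],[0,0,0,0,0,0,1],[0,0,0,0,0,0,1]]'; python3 -m jog '[[0,0,-0.1,0,0,0,1],[0,0,-0.2,0,0,0,1],[0,0,-0.4,0,0,0,1],[0,0,-0.6,0,0,0,1],[0,0,-0.8,0,0,0,1],[0,0,-0.8,0,0,0,1],[0,0,-0.8,0,0,0,1],[0,0,-0.8,0,0,0,1],[0,0,-0.8,0,0,0,1],[0,0,-0.7,0,0,0,1],[0,0,0,0,0,0,1]]'
python3 - <<'E'
from h import *
V=[]
for c in("wrist","top","scene"):
    C=cam(c);optics.get_image(c);V.append((C,np.maximum(mask("lid",c),mask("lid_knob",c))))
def lf(p):
    M=R.from_euler("xy",p[3:5]).as_matrix();return [b@M.T+np.r_[p[:3]] for b in LID]
print(fit(lf,V,[365,455,0,0,0],[4,4,4,.1,.1]))
print(fit(lf,V[:1],[365,455,0,0,0],[4,4,4,.1,.1]))
# next: move to above dark pinion: grip yaw options
print(ctrl.get_obs()["qpos"])
E
```

```text
t: 18.25
ee_pos: [364.5, 454.9, -8.7]
orientation: [0.555, -3.092, 0.001]
ft_force: [-0.7, -0.8, 0.4]
width: 86.3
grasp_force: 0.0
t: 19.35
ee_pos: [366.3, 457.1, 237.1]
orientation: [-0.554, 3.086, 0.008]
ft_force: [0.1, 0.2, 0.2]
width: 88.0
grasp_force: 0.0
(array([ 3.64354167e+02,  4.56496621e+02, -2.95519472e+00, -3.89328745e-02,
        4.30788024e-02]), np.float64(0.9128156522994257))
(array([ 3.64286696e+02,  4.56640855e+02, -5.21431881e+00, -9.22880425e-03,
        6.03703214e-02]), np.float64(0.9871673350587059))
[ 8.74876902e-01  3.17387657e-01  1.68621808e+00  3.22378445e-05
  1.14071389e+00 -1.05110360e+00]
```

```bash
python3 - <<'E'
from h import *
S=cam("scene");p=np.array([506.5,323.8,185.6]);q=R.from_rotvec([-.458,2.548,.131])
for z in(-49,-80,-110,-140): print(z,[np.round((proj(S,q.apply([x,y,z])+p)[0]-[150,110])*4+[400,0]).tolist() for x in(37.5,-37.5) for y in(-89,0,89)])
p,q=here();t=np.array([702,-22.4,250]);print(q.inv().apply(t-p)/40)
# candidate yaw for gripping so neighbours clear: sleeve direction
print(np.degrees(np.arctan2(86.3+22.4,624.7-702)),np.degrees(np.arctan2(-16.6+22.4,518.7-702)))
print(q.as_matrix().round(3))
E
```

```text
-49 [[637.0, 249.0], [540.0, 204.0], [454.0, 163.0], [722.0, 151.0], [622.0, 113.0], [533.0, 79.0]]
-80 [[611.0, 213.0], [512.0, 169.0], [426.0, 130.0], [698.0, 113.0], [597.0, 76.0], [507.0, 44.0]]
-110 [[583.0, 177.0], [484.0, 133.0], [397.0, 95.0], [674.0, 75.0], [572.0, 39.0], [481.0, 8.0]]
-140 [[554.0, 138.0], [454.0, 96.0], [367.0, 59.0], [648.0, 34.0], [545.0, 0.0], [454.0, -30.0]]
[ -3.76727683 -14.1190322   -0.48269331]
125.41783321267346 178.18764495156262
[[-0.938 -0.348 -0.002]
 [-0.348  0.938 -0.002]
 [ 0.002 -0.001 -1.   ]]
```

```bash
python3 -m jog '[[0.3,-0.75,0,0,0,0,1],[0.3,-0.75,0,0,0,0,1],[0.3,-0.75,0,0,0,0,1],[0.3,-0.75,0,0,0,0,1],[0.3,-0.75,0,0,0,0,1],[0.3,-0.75,0,0,0,0,1],[0.3,-0.75,0,0,0,0,1],[0.3,-0.75,0,0,0,0,1],[-0.5,-0.68,0,0,0,0,1],[-0.5,-0.68,0,0,0,0,1],[-0.5,-0.68,0,0,0,0,1],[-0.5,-0.68,0,0,0,0,1],[-0.5,-0.68,0,0,0,0,1],[-0.5,-0.68,0,0,0,0,1],[-0.5,-0.68,0,0,0,0,1],[-0.5,-0.68,0,0,0,0,1],[-0.5,-0.68,0,0,0,0,1],[-0.5,-0.68,0,0,0,0,1],[-0.5,-0.68,0,0,0,0,1],[-0.5,-0.68,0,0,0,0,1]]'
python3 -m jog '[[0,0,0,0,0,0,1],[0,0,0,0,0,0,1]]'
python3 - <<'E'
from h import *
C=cam("wrist");im=optics.get_image("wrist")
V=[(C,mask("pinion_dark","wrist"))]
m=np.load("m.npz");V2=V+[(cam(c),m["pinion_dark-"+c]) for c in("scene","top")]
g=lambda p:[cyl(29,0,50)+[p[0],p[1],0]]
a=fit(g,V,[702,-22],[5,5]);print(a,fit(g,V2,[702,-22],[5,5]))
trans(np.r_[a[0],200]);turn(R.from_matrix(np.c_[[-np.cos(.355),-np.sin(.355),0],[-np.sin(.355),np.cos(.355),0],[0,0,-1]]))
print(ctrl.get_obs()["qpos"])
b=im[:,:,::-1].copy();e=cv2.Canny((fill(C,g(a[0]))*255).astype(np.uint8),50,150);b[e>0]=(0,0,255);cv2.imwrite("pics/w6.png",b)
E
```

```text
t: 21.8
ee_pos: [697.4, -26.8, 230.6]
orientation: [0.555, -3.09, 0.0]
ft_force: [1.3, 0.5, 0.2]
width: 87.6
grasp_force: 0.0
t: 22.0
ee_pos: [696.2, -26.1, 230.1]
orientation: [0.553, -3.09, -0.0]
ft_force: [-1.0, 1.1, 0.5]
width: 88.3
grasp_force: 0.0
(array([698.92029119, -22.21902978]), np.float64(0.8409443459971363)) (array([701.39734254, -21.75473581]), np.float64(0.8785543615828662))
shift units [-0.108  0.042  0.77 ]
turn units [ 0.004 -0.021  0.005]
[-5.32028764e-02  4.90832652e-01  1.42022943e+00 -5.34910972e-04
  1.23271159e+00 -1.97931087e+00]
```

View pics/w6.png

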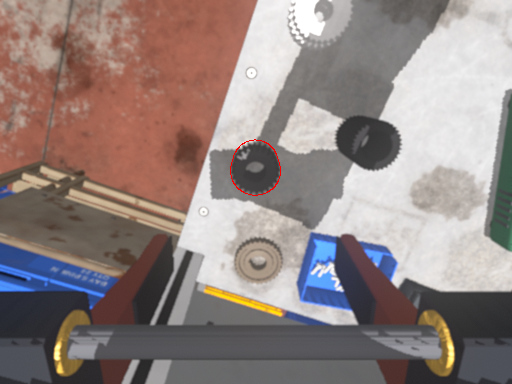

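The pinion is at (255,167) and its outline matches. The jaws have clear space on both sides. Descending now.

```bash
python3 -m jog '[[-0.15,0.05,0.3,0,0,0,1],[0,0,0.5,0,0,0,1],[0,0,0.5,0,0,0,1],[0,0,0.5,0,0,0,1],[0,0,0.5,0,0,0,1],[0,0,0.5,0,0,0,1],[0,0,0.5,0,0,0,1],[0,0,0.5,0,0,0,1],[0,0,0.4,0,0,0,1],[0,0,0.3,0,0,0,1],[0,0,0,0,0,0,1],[0,0,0,0,0,0,1]]'
python3 - <<'E'
from h import *
trans([701,-22,-14])
C=cam("wrist");optics.get_image("wrist");M=mask("pinion_dark","wrist")
g=lambda p:[cyl(29,0,50)+[p[0],p[1],0]]
print(M.sum(),fit(g,[(C,M)],[701,-22],[5,5]))
E
```

```text
t: 23.3
ee_pos: [701.7, -21.9, 51.6]
orientation: [0.555, -3.092, 0.001]
ft_force: [0.8, 0.0, 0.7]
width: 87.7
grasp_force: 0.0
shift units [0.015 0.004 1.64 ]
6399.0 (array([699.41807485, -21.97364938]), np.float64(0.9000425583355552))
```

```bash
python3 -m jog '[[0.02,0,0.3,0,0,0,1],[0,0,0.3,0,0,0,1],[0,0,0.3,0,0,0,1],[0,0,0.3,0,0,0,1],[0,0,0.2,0,0,0,1],[0,0,0.14,0,0,0,1],[0,0,0.1,0,0,0,1],[0,0,0,0,0,0,1],[0,0,0,0,0,0,0.9],[0,0,0,0,0,0,0.8],[0,0,0,0,0,0,0.75],[0,0,0,0,0,0,0.7],[0,0,0,0,0,0,0.65],[0,0,0,0,0,0,0.6],[0,0,0,0,0,0,0.5],[0,0,0,0,0,0,0.3],[0,0,0,0,0,0,0],[0,0,0,0,0,0,0]]'
```

```text
t: 25.2
ee_pos: [700.8, -22.5, -14.0]
orientation: [0.555, -3.092, 0.001]
ft_force: [-0.6, -0.5, 3.0]
width: 56.9
grasp_force: 30.0
```

```bash
python3 -m jog '[[0,0,-0.1,0,0,0,0],[0,0,-0.2,0,0,0,0],[0,0,-0.4,0,0,0,0],[0,0,-0.6,0,0,0,0],[0,0,-0.6,0,0,0,0],[0,0,-0.6,0,0,0,0],[0,0,-0.6,0,0,0,0],[0,0,-0.6,0,0,0,0],[0,0,-0.6,0,0,0,0],[0,0,-0.6,0,0,0,0],[0,0,-0.6,0,0,0,0],[0,0,-0.5,0,0,0,0],[0,0,-0.3,0,0,0,0],[0,0,-0.2,0,0,0,0],[0,0,0,0,0,0,0]]'
python3 - <<'E'
from h import *
p,q=here();B=BAR+RB@[-26,0,200];A=np.array([430,150,p[2]]);i=q.inv()
print(B,BAR,i.apply(A-p)/40,i.apply(B-A)/40)
E
```

```text
t: 26.7
ee_pos: [701.1, -22.2, 246.9]
orientation: [-0.555, 3.091, -0.001]
ft_force: [0.5, -0.4, -6.2]
width: 56.8
grasp_force: 30.0
[435.7159805  297.71153914 258.82811115] [555.76577031 342.2146123  102.99639279] [ 4.85615126  6.39250701 -0.00894525] [-1.41852732  3.41223543 -0.30124098]
```

```bash
python3 -m jog '[[0.24,0.32,0,0,0,0,0],[0.48,0.64,0,0,0,0,0],[0.48,0.64,0,0,0,0,0],[0.48,0.64,0,0,0,0,0],[0.48,0.64,0,0,0,0,0],[0.48,0.64,0,0,0,0,0],[0.48,0.64,0,0,0,0,0],[0.48,0.64,0,0,0,0,0],[0.48,0.64,0,0,0,0,0],[0.48,0.64,0,0,0,0,0],[0.24,0.32,0,0,0,0,0],[-0.1,0.25,-0.05,0,0,0,0],[-0.2,0.5,-0.05,0,0,0,0],[-0.2,0.5,-0.05,0,0,0,0],[-0.2,0.5,-0.05,0,0,0,0],[-0.2,0.5,-0.05,0,0,0,0],[-0.2,0.5,-0.05,0,0,0,0],[-0.2,0.5,0,0,0,0,0],[-0.1,0.2,0,0,0,0,0],[0,0,0,0,0,0,0]]'
python3 -m jog '[[0,0,0,0,-0.4,0,0],[0,0,0,0,-0.8,0,0],[0,0,0,0,-0.8,0,0],[0,0,0,0,-0.8,0,0],[0,0,0,0,-0.8,0,0],[0,0,0,0,-0.8,0,0],[0,0,0,0,-0.6,0,0],[0,0,0,0,-0.34,0,0],[0,0,0,0,0,0,0],[0,0,0,0,0,0,0],[0,0,0,0,0,0,0]]'
python3 - <<'E'
from h import *
turn(tiltgrip(1));trans(BAR+RB@[-26,0,200]);trans(BAR+RB@[-26,0,-2]);print(ctrl.get_obs()["qpos"])
C=cam("wrist");p,q=here()
im=optics.get_image("wrist")[:,:,::-1].copy()
for M,col in(([cyl(69,86,87)@RB.T+BAR],(0,0,255)),([(cyl(29,-64,-14)@q.as_matrix().T)+p],(255,0,255))):
    e=cv2.Canny((fill(C,M)*255).astype(np.uint8),50,150);im[e>0]=col
cv2.imwrite("pics/w7.png",im)
E
```

```text
t: 28.7
ee_pos: [437.0, 300.8, 257.3]
orientation: [0.557, -3.091, 0.001]
ft_force: [-0.1, -0.2, -5.6]
width: 56.9
grasp_force: 30.0
t: 29.8
ee_pos: [436.9, 299.8, 258.1]
orientation: [-0.457, 2.548, 0.13]
ft_force: [-0.1, 1.1, -5.7]
width: 56.9
grasp_force: 30.0
turn units [-0.007 -0.003 -0.003]
shift units [ 0.03  -0.038 -0.04 ]
shift units [ 0.028 -0.034  5.01 ]
[ 0.69341476 -0.0195298   2.15798831 -0.376403    0.5009945  -0.94667032]
```

View pics/w7.png

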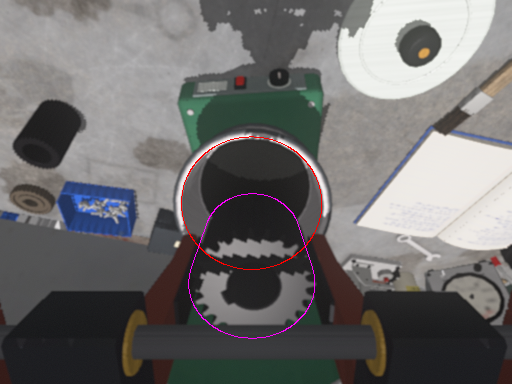

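The rim model matches the barrel mouth at (250,200). The pinion is held straight, and the lid lies on the bench at (415,45). Lowering along the axis.

```bash
python3 -m jog '[[0.03,-0.03,0.2,0,0,0,0],[0,0,0.4,0,0,0,0],[0,0,0.4,0,0,0,0],[0,0,0.4,0,0,0,0],[0,0,0.4,0,0,0,0],[0,0,0.3,0,0,0,0],[0,0,0.3,0,0,0,0],[0,0,0.3,0,0,0,0],[0,0,0.3,0,0,0,0],[0,0,0.3,0,0,0,0],[0,0,0.3,0,0,0,0],[0,0,0.3,0,0,0,0],[0,0,0.3,0,0,0,0],[0,0,0.2,0,0,0,0],[0,0,0.2,0,0,0,0],[0,0,0,0,0,0,0]]'
python3 -m jog '[[0,0,0.1,0,0,0,0],[0,0,0.1,0,0,0,0],[0,0,0,0,0,0,0]]'
python3 - <<'E'
from h import *
trans(BAR+RB@[-26,0,-2])
E
```

```text
t: 31.45
ee_pos: [527.5, 332.4, 99.5]
orientation: [-0.458, 2.55, 0.13]
ft_force: [0.2, -0.6, -5.7]
width: 56.8
grasp_force: 30.0
t: 31.75
ee_pos: [531.3, 333.9, 93.8]
orientation: [-0.458, 2.548, 0.131]
ft_force: [-0.4, -0.3, -5.2]
width: 57.3
grasp_force: 30.0
shift units [-0.02  -0.018  0.198]
```

```bash
python3 -m jog '[[0,0,0.06,0,0,0,0],[0,0,0.06,0,0,0,0],[0,0,0,0,0,0,0]]';python3 -m jog '[[0,0,0.04,0,0,0,0],[0,0,0,0,0,0,0]]';python3 -m jog '[[0,0,0.03,0,0,0,0],[0,0,0,0,0,0,0]]'
```

```text
t: 32.05
ee_pos: [533.6, 334.7, 90.0]
orientation: [-0.458, 2.548, 0.131]
ft_force: [-0.4, 0.0, -5.8]
width: 56.8
grasp_force: 30.0
t: 32.25
ee_pos: [534.2, 334.9, 89.2]
orientation: [-0.458, 2.548, 0.131]
ft_force: [-2.8, -2.1, -1.3]
width: 56.8
grasp_force: 30.0
t: 32.45
ee_pos: [534.6, 334.7, 88.7]
orientation: [-0.457, 2.547, 0.13]
ft_force: [-9.2, -5.8, 9.4]
width: 56.7
grasp_force: 30.0
```

```bash
python3 -m jog '[[0,0,0,0,0,0,0.64],[0,0,0,0,0,0,0.66],[0,0,0,0,0,0,0.68],[0,0,0,0,0,0,0.7],[0,0,0,0,0,0,0.73],[0,0,0,0,0,0,0.76],[0,0,0,0,0,0,0.78],[0,0,0,0,0,0,0.78],[0,0,0,0,0,0,0.78],[0,0,0,0,0,0,0.78]]'
```

```text
t: 33.45
ee_pos: [534.9, 335.2, 87.8]
orientation: [-0.458, 2.548, 0.131]
ft_force: [-0.8, 0.1, -0.2]
width: 68.7
grasp_force: 0.0
```

```bash
python3 -m jog '[[0,0,-0.1,0,0,0,0.78],[0,0,-0.2,0,0,0,0.78],[0,0,-0.3,0,0,0,0.78],[0,0,-0.4,0,0,0,0.78],[0,0,-0.5,0,0,0,0.78],[0,0,-0.5,0,0,0,0.78],[0,0,-0.5,0,0,0,0.78],[0,0,-0.5,0,0,0,0.78],[0,0,-0.5,0,0,0,0.78],[0,0,-0.5,0,0,0,0.78],[0,0,-0.5,0,0,0,0.78],[0,0,-0.4,0,0,0,0.78],[0,0,0,0,0,0,0.78],[0,0,0,0,0,0,0.78],[0,0,0,0,0,0,0.78]]'
python3 - <<'E'
from h import *
C=cam("wrist");im=optics.get_image("wrist")[:,:,::-1].copy()
M=[cyl(29,12,62)+[-36,0,0]];e=cv2.Canny((fill(C,[M[0]@RB.T+BAR])*255).astype(np.uint8),50,150);im[e>0]=(255,0,255)
for c in ("scene","top"):
    optics.get_image(c)
    for n in ("sleeve_black","pinion_bright"): r=optics.masks_of(n,c)[0];print(c,n,np.round(r["extent"],1))
cv2.imwrite("pics/w8.png",im)
E
```

```text
t: 34.95
ee_pos: [437.5, 299.0, 253.2]
orientation: [-0.458, 2.549, 0.13]
ft_force: [1.0, -0.7, -0.2]
width: 68.1
grasp_force: 0.0
scene sleeve_black [293.6 254.2  23.9  40.8]
scene pinion_bright [273.2 302.   38.4  42.7]
top sleeve_black [283.9 187.7  23.   29.2]
top pinion_bright [325.6 221.3  25.1  25.2]
```

View pics/w8.png

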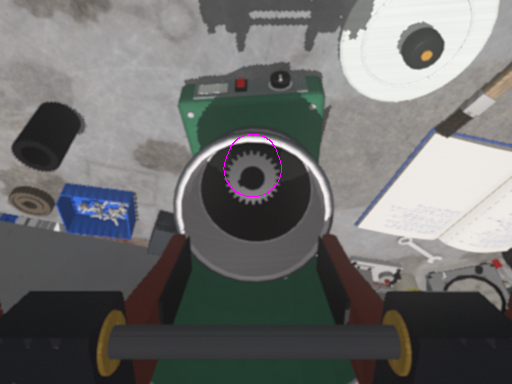

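The pinion stands inside the barrel at (252,178), the lid lies flat on the bench, and the bystanders have not moved.

```bash
python3 -c "
from workcell import ctrl
print(ctrl.close_job())"
```

```text
the job is handed in; nothing more can be done
None
```

The lid lies flat and knob up on the bench, the short black pinion stands inside the open barrel, the sleeve and bright pinion were not moved, and the job was handed in at about 35 s of the 64 s; no verdict was shown.

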